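# Unscrew the sprayer's slanted filler cap and park it on the offcut

## Task

The paint sprayer has to be topped up: unscrew the yellow filler cap from its slanted neck, without forcing it, and keep hold of it as it comes free so that it does not fall. Then set it down, open side down, on the middle of the loose wooden offcut and let go. Leave the mug and the tape measure where they stand.

Things in the scene. Friction and masses are not known exactly. Their poses are not given: they have to be found in the camera images.
- filler_cap: Yellow fluted plastic screw cap, 60 mm in diameter, 50 mm tall, about 0.12 kg, a black pointer mark on its top; a loose body once unscrewed. Origin: centre of its open underside; z runs along its axis out through its top, x to the mark. Right-handed greased thread: turning it positive about its z (anticlockwise from above it) unscrews it, 21 mm rise a turn, free after about 1.1 to 1.2 turns.
- cap_crown (a point): On the cap's axis, 42 mm above its underside, at mid-height of the solid crown (top 16 mm), the best place to grip across the 60 mm. Screwed on, the cap has some 1.6 mm axial and 1 mm sideways play, cannot be pulled off, and stays where it is left between grasps. Once free it slides off the neck if let go.
- sprayer_unit: Blue metal paint sprayer unit with a black motor on top at the back, on a dark base plate 200 mm (x) by 150 mm (y), about 170 mm tall; fixed in place. Origin: on the table, 5 mm in front (-x) of the base plate's centre; z up; its front and its filler neck face its -x. The neck leans 25 degrees from the vertical toward -x.
- neck_foot (a point): Foot of the filler neck, on its axis, where it leaves the unit's sloping face. The neck's axis points from here along (-0.423, 0, 0.906) of the unit's frame. With the cap screwed on, the cap's origin lies 3 mm and its top 53 mm from here along that axis; nothing stands beside the cap.
- neck_mouth (a point): Centre of the neck's upper end, 36 mm along its axis from neck_foot; the neck measures 48 mm over its thread. When the thread lets go, the cap's underside lies about 27 mm from neck_foot; 10 to 15 mm more lift along the axis clears the mouth.
- offcut: Loose rectangular wooden offcut lying flat, 185 x 66 x 28 mm, 0.4 kg, the place for the cap. Origin: centre of its underside; its top is 28 mm above. Its long side runs along the direction 8 degrees (0.14 rad) anticlockwise of its y axis.
- offcut_top (a point): Centre of the offcut's top face.
- tape_measure: Yellow and black tape measure, 71 x 86 x 66 mm; a bystander. Origin: centre of its underside.
- mug: White mug with green dots, standing upright, 78 mm in diameter, 93 mm tall, with a handle at its side; a bystander. Origin: centre of its underside.
Not all that is in view belongs to the job. What is shaped like the filler_cap but grey is not meant.

How it is judged:
By the outcome, as a careful person would: the job done as asked, in the order asked, and still so for the second after the job is handed in, with the robot touching nothing.
It also fails if it takes over 72 s, if anything falls off the work surface, if the arm or the gripper's body presses on something with over 40 N, if the wrist force passes 120 N, or if a joint passes its speed limit or range.

## Robot

A 7-joint arm with a two-finger parallel gripper is mounted at the origin on a cart in front of the work surface, level with it; the furniture and walls round the work are solid. World frame = base frame: x ahead of the robot, y to its left, z up, the work surface at z = 0. Lengths are in m, angles in rad, forces in N, time in s.
With the tool pointing down it reaches from about 0.35 to 0.9 m from the base axis. Payload 8.1 kg.
Tool frame: the origin (TCP) lies at the very end of the fingers, on their centre line; the grasp point (between the pads) lies 19 mm behind it (grasp_offset is the distance from the TCP to the grasp point, in m); z points along the fingers, y is the line along which they close (so a half turn about z gives the same grasp; the last joint's range is limited). The gripper opens to 92 mm and grips with 3 to 60 N. Pads are 19 mm wide; open, the fingers measure 130 mm over their backs; the gripper's body (75 mm by 190 mm) begins 47 mm behind the grasp point.
Start: joints at [-1.23, 0.434, 0.025, 1.573, -0.012, 1.134, -0.075], TCP at [0.268, 0.564, 0.227] pointing down, gripper open.
Joint ranges: [-2.62, 2.62], [-0.44, 2.09], [-1.27, 1.32], [0.08, 2.57], [-1.32, 4.46], [0.12, 2], [-2.74, 2.74]. Speed limits (rad/s): [2.22, 2.22, 3.01, 3.01, 3.14, 3.14, 3.14].

## Interface

Orientations are given as a rotation vector (axis times angle).
In Python, from cell import observe, get_image, camera_params, sign_off, silhouettes, grasp_offset gives the robot as it stands. The module is installed in compiled form; this text tells all that it offers.
- The arm moves only by the tool jog_arm, never from a script. Its argument "motion" is a list that holds one entry, the list of rows, each a list of 7 numbers: the shift along the tool's x, y, z in m, then the turn, a rotation vector about the tool's x, y, z in rad, then the closure, from -1 (fully open) to 1 (shut), so that 0 is half open. In form: [[[dx, dy, dz, wx, wy, wz, hand], ...]]. A call has 1 to 10 rows; each row is the pose to reach, as a shift and turn from the pose commanded when the call began, along the tool's axes at that moment; what a row does not reach only later rows make up. A row lasts 1/12 s, in which the tool goes at most 41.7 mm and 7.16 degrees, less where a joint would pass 70% of its speed; a pose out of reach is approached as far as the arm can. A call with a gripper value outside its range is refused whole. The fingers move at their own pace and stop on an object; "force" is the grip in N (left out, the last holds). Time passes only in rows, so rows that repeat a pose let the fingers close. It gives the time, the measured TCP pose, the force, the opening and the grip force at its end, in the units of the state.
- observe(): the state, without advancing time (a new reading comes with each control period).
- get_image(name): name is "scene" or "top" or "wrist"; returns the picture (384x512x3 uint8, red, green, blue); there is no depth.
- camera_params(name): a dict with "vertical_fov" (degrees; the focal length in pixels is half the picture's height over the tangent of half this angle, whatever the lens; pixels are square), "cx", "cy" (the principal point, pixels), "T" (4x4, takes a point from camera to world coordinates). Camera axes: x right, y down, z forward; pixel columns grow to the right and rows downward; lengths in m; the calibration is good to about 2 mm. The wrist camera is an equidistant fisheye: a pixel r from the principal point sees the ray r / f radians off the axis. A picture is of the moment at which its call begins: read the wrist's pose just before it. camera_params takes no time and is no camera call; for the wrist camera it gives the pose at the moment of the call.
- sign_off(): hands the job in; it is judged then, once.
Trained networks look in the newest picture that a camera, given by its name, has taken for a name from the list of things; names that differ only in an ending like _2 or _b are one class to them, and where a whole thing is asked for, a point or a joint stands for the part that bears it (a point fixed in the world has none). Each returns a list of dicts, best first, with "p" (0 to 1); they miss things now and then, are a little off and sometimes report something else, mostly with a low value. They report only what shows in the picture. A call takes as long as a camera call. They do not tell look-alikes from the thing itself.
- silhouettes(query, camera): "mask" (384x512 bool, what is visible of it) and "pixel" ([column, row] in pixels, amid what is visible of it).
The state is a dict: "clock": time; "joints": joint angles; "dq": joint speeds; "joint_efforts": joint torques, N m; "position": TCP position; "ee_rot": TCP orientation; "force": force on the tool from outside, world axes, zero at the start; "ft_torque": the same for the moment, N m; "width": opening from 0.0 (shut) to 1.0 (fully open); "gripper_force": force on a finger pad.
Only numpy, scipy, OpenCV 4.12 (cv2) and the standard library are available. Lean on these libraries where they do the work, as an engineer would, in place of code of your own. Each camera call takes 0.05 s, during which the arm holds its last target. There are 200 camera calls.

## Working session

There is one attempt and no reset: what is moved stays moved. The work goes in short steps, Python scripts to look and compute and a tool call to move; the robot and the scene stay as the last step left them, time stands still between calls to the robot, and variables do not carry over. Pictures are saved under pics/ and viewed, at most 10 in all, crops included, and the job is handed in when it is done.

Besides the shell and the picture viewer there is one more tool, called after "Request:" in YAML: its name, and indented under it one key for each argument. jog_arm: Moves the arm, as the interface text tells. Its arguments: {"type":"object","properties":{"motion":{"type":"array"},"force":{"type":"number"}},"required":["motion"]}

```bash
mkdir -p pics; cat > h.py <<'E'
import numpy as np, cv2
from cell import *
from scipy.spatial.transform import Rotation as R
def snap(n,f): 
    im=get_image(n); cv2.imwrite(f'pics/{f}.png',im[:,:,::-1]); return im
def ray(n,px,P=None):
    P=P or camera_params(n); T=np.array(P['T']); f=192/np.tan(np.radians(P['vertical_fov'])/2)
    d=np.array([px[0]-P['cx'],px[1]-P['cy']])
    if n=='wrist':
        r=np.hypot(*d); a=r/f; v=np.r_[d/max(r,1e-9)*np.sin(a),np.cos(a)]
    else: v=np.r_[d/f,1]; v/=np.linalg.norm(v)
    return T[:3,3],T[:3,:3]@v
def onz(n,px,z,P=None):
    o,d=ray(n,px,P); return o+d*(z-o[2])/d[2]
def tri(rays):
    A=sum(np.eye(3)-np.outer(d,d) for o,d in rays); b=sum((np.eye(3)-np.outer(d,d))@o for o,d in rays)
    x=np.linalg.solve(A,b); return x,[np.linalg.norm((np.eye(3)-np.outer(d,d))@(x-o)) for o,d in rays]
def proj(n,X,P=None):
    P=P or camera_params(n); T=np.array(P['T']); f=192/np.tan(np.radians(P['vertical_fov'])/2)
    c=T[:3,:3].T@(np.array(X)-T[:3,3])
    if n=='wrist':
        r=np.hypot(c[0],c[1]); a=np.arctan2(r,c[2]); return np.array([P['cx'],P['cy']])+f*a*c[:2]/r
    return np.array([P['cx'],P['cy']])+f*c[:2]/c[2]
E
python3 - <<'E'
from h import *
a=snap('scene','s0');b=snap('top','t0')
cv2.imwrite('pics/both.png',cv2.resize(np.vstack([a,b])[:,:,::-1],(450,600)) if 0 else cv2.resize(np.hstack([a,b])[:,:,::-1],(800,300)))
for c in ('scene','top'):
    P=camera_params(c);print(c,P['vertical_fov'],np.round(P['T'],3).tolist())
    for q in ('filler_cap','sprayer_unit','offcut','tape_measure','mug'):
        for r in silhouettes(q,c): 
            ys,xs=np.where(r['mask']);print(c,q,round(r['p'],2),np.round(r['pixel']),xs.min(),xs.max(),ys.min(),ys.max(),len(xs))
o=observe();print(o['position'],o['ee_rot'],o['clock'],grasp_offset)
E
```

```text
scene 46.56213923287341 [[0.526, -0.637, 0.564, -0.008], [-0.851, -0.393, 0.349, -0.644], [-0.0, -0.663, -0.748, 0.789], [0.0, 0.0, 0.0, 1.0]]
scene filler_cap 0.93 [243. 239.] 228 256 224 259 876
scene filler_cap 0.88 [235. 148.] 219 251 133 166 837
scene sprayer_unit 0.64 [254. 170.] 201 299 107 220 5940
scene offcut 0.77 [312. 247.] 281 344 207 287 2565
scene tape_measure 0.62 [207. 281.] 187 231 262 300 1198
top 57.204327247732074 [[-0.017, -0.982, 0.19, 0.315], [-1.0, 0.016, -0.007, -0.31], [0.003, -0.19, -0.982, 0.932], [0.0, 0.0, 0.0, 1.0]]
top filler_cap 0.88 [218. 140.] 205 232 130 157 599
top filler_cap 0.77 [263. 204.] 251 274 192 216 457
top sprayer_unit 0.93 [228. 128.] 195 259 90 181 4187
top offcut 0.77 [310. 174.] 295 327 140 209 1830
top offcut 0.18 [210. 249.] 194 229 222 268 1050
top tape_measure 0.82 [261. 250.] 248 275 235 267 502
top tape_measure 0.65 [219. 142.] 206 232 131 157 575
[0.26838131 0.56447239 0.22675389] [-6.91494775e-01 -3.06454306e+00 -1.35573076e-04] 0.6 0.0188
```

View pics/s0.png

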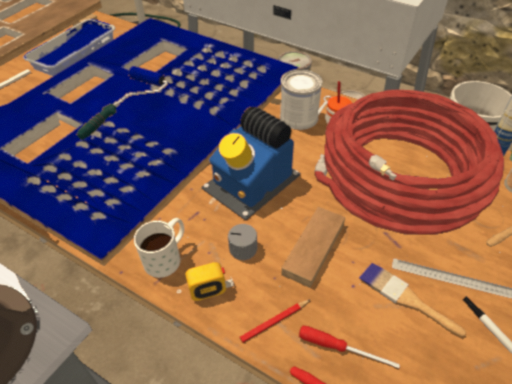

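View pics/t0.png

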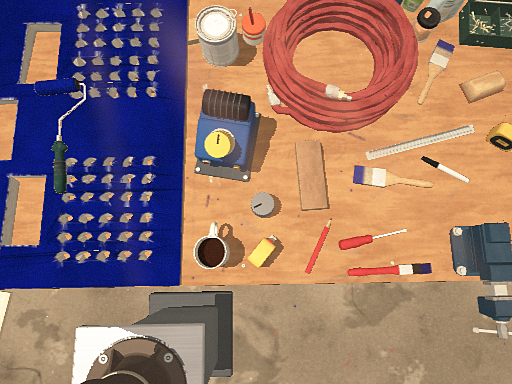

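Yellow caps vs look-alike: the candidates are the yellow one on the slanted neck (scene 235,148 / top 218,140) and the grey one on the table (scene 243,239 / top 263,204). The yellow one on the sprayer fits. The mug is at top (210,250), the tape measure at (262,250) and the offcut at (310,174). I'll confirm with an enlarged crop and measure.

```bash
python3 - <<'E'
from h import *
S=cv2.imread('pics/s0.png');T=cv2.imread('pics/t0.png')
a=cv2.resize(S[95:225,190:310],(480,520),interpolation=cv2.INTER_CUBIC)
b=cv2.resize(T[80:190,185:265],(320,440),interpolation=cv2.INTER_CUBIC)
c=np.zeros((520,800,3),np.uint8);c[:,:480]=a;c[:440,480:]=b;cv2.imwrite('pics/crop.png',c)
get_image('scene');get_image('top')
m={}
for n in('scene','top'):
    for q in('filler_cap','offcut'):
        rs=silhouettes(q,n)
        m[n,q]=rs
def pick(n,px,q='filler_cap'): return min(m[n,q],key=lambda r:np.hypot(*(np.array(r['pixel'])-px)))['mask']
cen=lambda M:np.array(np.where(M)[::-1]).mean(1)
s=pick('scene',(235,148));t=pick('top',(218,140))
print(cen(s),cen(t),tri([ray('scene',cen(s)),ray('top',cen(t))]))
for n,px in(('top',(310,174)),('scene',(312,247))):
    M=pick(n,px,'offcut').astype(np.uint8); 
    print(n,cen(M),onz(n,cen(M),.028 if n=='top' else .02), [np.round(onz(n,p,.028),3).tolist() for p in cv2.boxPoints(cv2.minAreaRect(cv2.findNonZero(M)))])
E
```

```text
[234.58608059 150.34188034] [218.82 143.45] (array([ 0.57777139, -0.21334274,  0.136077  ]), [np.float64(0.0014147681476106503), np.float64(0.001414768147610629)])
top [310.62621083 174.80968661] [ 0.5243086  -0.44388836  0.028     ] [[0.617, -0.403, 0.028], [0.623, -0.473, 0.028], [0.436, -0.483, 0.028], [0.431, -0.415, 0.028]]
scene [312.72734285 246.60393367] [ 0.51731179 -0.44491314  0.02      ] [[0.419, -0.418, 0.028], [0.628, -0.398, 0.028], [0.619, -0.477, 0.028], [0.417, -0.487, 0.028]]
```

View pics/crop.png

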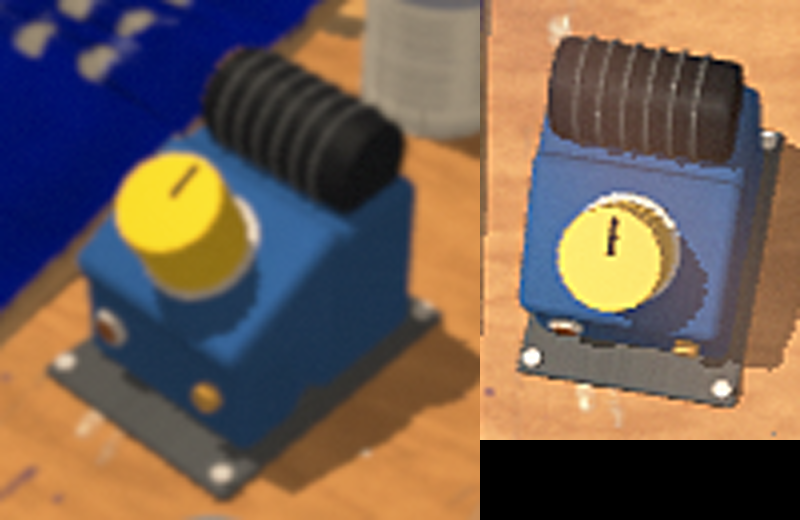

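The crop confirms the yellow cap with its black mark on the slanted neck. In the crop, its top disc centre is at about (170,203) in the scene part and (611,258) in the top part. The base bolts show the unit's yaw.

```bash
cat > plan.py <<'E'
from h import *
def tooldelta(Pt,Rt):
    o=observe();R0=R.from_rotvec(o['ee_rot']);return np.round(R0.inv().apply(Pt-o['position']),4),np.round((R0.inv()*Rt).as_rotvec(),4)
E
python3 - <<'E'
from plan import *
top,e=tri([ray('scene',(232.5,145.75)),ray('top',(217.75,144.5))]);print('top',top,e)
B=[tri([ray('scene',s),ray('top',t)])[0] for s,t in(((206.5,185.25),(197.75,169.25)),((245.25,212.75),(245.5,177.25)),((296,172),(257,115)))]
print(np.round(B,4))
u=B[0]-B[1]; v=B[2]-B[1]
print('yaws',np.arctan2(-u[0],u[1]),np.arctan2(v[1],v[0]), np.linalg.norm(u),np.linalg.norm(v))
yaw=(np.arctan2(-u[0],u[1])+np.arctan2(v[1],v[0])*1.3)/2.3
ax=R.from_euler('z',yaw).apply([-.4226,0,.9063]);print('yaw',yaw,'ax',ax)
crown=top-.008*ax; print('crown',crown)
o=observe();R0=R.from_rotvec(o['ee_rot']);print(R0.as_matrix().round(3))
E
```

```text
top [ 0.5694267  -0.21377631  0.15550726] [np.float64(0.0006201831407158174), np.float64(0.0006201831407158333)]
[[ 0.5482 -0.1436  0.0133]
 [ 0.5229 -0.2715  0.0167]
 [ 0.6997 -0.3048  0.0141]]
yaws -0.19467070618542068 -0.18622890414028323 0.13037678255171742 0.1799311291428915
yaw -0.18989925285556042 ax [-0.41500303  0.07976996  0.9063    ]
crown [ 0.57274672 -0.21441447  0.14825686]
[[-0.903  0.429  0.   ]
 [ 0.429  0.903  0.   ]
 [-0.     0.    -1.   ]]
```

```bash
cat >> plan.py <<'E'
yaw=-.19; ax=R.from_euler('z',yaw).apply([-.4226,0,.9063]); crown=np.array([.5727,-.2144,.1483])
Rn=R.from_euler('z',yaw)*R.from_matrix(np.array([[0,1,0],[.9063,0,.4226],[.4226,0,-.9063]]).T)
def pose(lift,ang,c=None): # grasp point lift above crown (along axis), tool turned ang about its z
    return (crown if c is None else c)+(lift-.0188)*ax, Rn*R.from_rotvec([0,0,ang])
E
python3 - <<'E'
from plan import *
o=observe();P,Q=pose(.09,0);R0=R.from_rotvec(o['ee_rot'])
print(P,tooldelta(P,Q))
mid=(P+o['position'])/2;mid[2]=.26
w=(R0.inv()*Q).as_rotvec()
print(tooldelta(mid,R0*R.from_rotvec(w/2)))
E
```

```text
[ 0.54315236 -0.2087174   0.21282856] (array([-0.5802, -0.5803,  0.0139]), array([-0.3709, -0.2871,  1.2947]))
(array([-0.2901, -0.2901, -0.0333]), array([-0.1855, -0.1435,  0.6474]))
```

Request:
jog_arm:
  motion:
    - [[-0.03,-0.03,-0.01,-0.02,-0.015,0.07,-1],[-0.06,-0.06,-0.015,-0.04,-0.03,0.14,-1],[-0.09,-0.09,-0.02,-0.06,-0.045,0.21,-1],[-0.12,-0.12,-0.025,-0.08,-0.06,0.28,-1],[-0.15,-0.15,-0.03,-0.1,-0.075,0.34,-1],[-0.18,-0.18,-0.033,-0.12,-0.09,0.41,-1],[-0.21,-0.21,-0.033,-0.14,-0.105,0.48,-1],[-0.24,-0.24,-0.033,-0.16,-0.12,0.55,-1],[-0.27,-0.27,-0.033,-0.175,-0.13,0.61,-1],[-0.29,-0.29,-0.033,-0.1855,-0.1435,0.65,-1]]
  force: 25

```text
clock: 1.73
position: [0.4059, 0.1754, 0.26]
ee_rot: [1.546, 2.519, 0.22]
force: [0.4, -0.2, -0.8]
width: 0.998
gripper_force: 0.0
```

```bash
python3 - <<'E'
from plan import *
print(tooldelta(*pose(.09,0)),observe()['joints'])
E
```

```text
(array([-0.4004, -0.0639,  0.0645]), array([-0.1846, -0.1428,  0.6405])) [-0.94734423 -0.05436519  0.31832738  2.13081267  0.16374665  0.86304948
 -0.25205436]
```

Request:
jog_arm:
  motion:
    - [[-0.04,-0.006,0.004,-0.018,-0.014,0.064,-1],[-0.08,-0.012,0.008,-0.036,-0.028,0.128,-1],[-0.12,-0.019,0.012,-0.055,-0.042,0.192,-1],[-0.16,-0.025,0.016,-0.073,-0.057,0.256,-1],[-0.2,-0.032,0.022,-0.092,-0.071,0.32,-1],[-0.24,-0.038,0.03,-0.11,-0.085,0.384,-1],[-0.28,-0.045,0.04,-0.13,-0.1,0.45,-1],[-0.32,-0.051,0.05,-0.148,-0.114,0.51,-1],[-0.36,-0.058,0.058,-0.166,-0.128,0.576,-1],[-0.4,-0.064,0.0645,-0.1846,-0.1428,0.6405,-1]]

```text
clock: 2.57
position: [0.5446, -0.2073, 0.2126]
ee_rot: [2.14, 1.771, 0.392]
force: [1.4, 2.6, 0.5]
width: 1.001
gripper_force: 0.0
```

```bash
python3 - <<'E'
from plan import *
o=observe();print(tooldelta(*pose(.09,0)),o['joints'])
P=camera_params('wrist');snap('wrist','w0')
print(np.round(P['T'],3).tolist(),P['vertical_fov'])
print('pred top',proj('wrist',crown+.008*ax,P))
for r in silhouettes('filler_cap','wrist'):
    print(r['p'],r['pixel'],np.array(np.where(r['mask'])[::-1]).mean(1))
E
```

```text
(array([-0.0017, -0.001 , -0.0007]), array([0.001 , 0.0009, 0.0019])) [-0.36735475  0.19496104  0.79281044  2.13386676 -0.48932373  0.48258923
  0.5892614 ]
[[0.89, -0.29, 0.351, 0.492], [-0.169, -0.927, -0.335, -0.126], [0.423, 0.239, -0.874, 0.355], [0.0, 0.0, 0.0, 1.0]] 65.70646984690485
pred top [254.03488047 206.70266174]
0.95 [254.8, 200.3] [255.00346726 198.71201305]
0.56 [157.7, 296.9] [157.953125 295.53125 ]
```

View pics/w0.png

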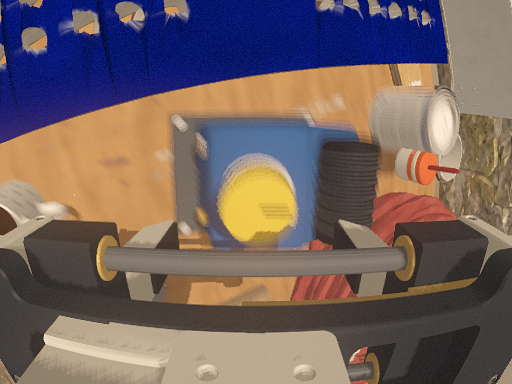

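The wrist picture (blurred, still moving) shows the yellow cap top at about (257,205), against (254,207) predicted. I'll turn to the starting angle so the fingers close sideways, clear of the motor.

Request:
jog_arm:
  motion:
    - [[0,0,0,0,0,0.12,-1],[0,0,0,0,0,0.24,-1],[0,0,0,0,0,0.36,-1],[0,0,0,0,0,0.48,-1],[0,0,0,0,0,0.6,-1],[0,0,0,0,0,0.72,-1],[0,0,0,0,0,0.84,-1],[0,0,0,0,0,0.96,-1],[0,0,0,0,0,1.08,-1],[0,0,0,0,0,1.2,-1]]

```text
clock: 3.5
position: [0.5442, -0.2045, 0.2131]
ee_rot: [2.945, 0.266, 0.629]
force: [0.8, -0.3, 0.2]
width: 0.999
gripper_force: 0.0
```

Request:
jog_arm:
  motion:
    - [[0,0,0,0,0,0.12,-1],[0,0,0,0,0,0.24,-1],[0,0,0,0,0,0.36,-1],[0,0,0,0,0,0.48,-1],[0,0,0,0,0,0.6,-1],[0,0,0,0,0,0.7,-1],[0,0,0,0,0,0.7,-1],[0,0,0,0,0,0.7,-1],[0,0,0,0,0,0.7,-1]]

```text
clock: 4.25
position: [0.5441, -0.2049, 0.2129]
ee_rot: [-2.941, 0.768, -0.671]
force: [-0.1, -1.0, 0.3]
width: 1.001
gripper_force: 0.0
```

```bash
python3 - <<'E'
from plan import *
o=observe();print(tooldelta(*pose(.09,1.9)),np.round(o['joints'],3))
P=camera_params('wrist');im=snap('wrist','w1')
p=proj('wrist',crown+.008*ax,P);print('pred top',p)
for r in silhouettes('filler_cap','wrist'):
    print(r['p'],r['pixel'],np.array(np.where(r['mask'])[::-1]).mean(1))
t=np.linspace(0,6.283,40);e1=R.from_euler('z',yaw).apply([.9063,0,.4226]);e2=np.cross(ax,e1)
pts=np.array([proj('wrist',crown+.008*ax+.03*(np.cos(a)*e1+np.sin(a)*e2),P) for a in t])
im=im[:,:,::-1].copy();im=cv2.resize(im,None,fx=4,fy=4);cv2.polylines(im,[np.int32(pts*4+2)],1,(0,0,255),1)
c=np.int32(p*4);cv2.imwrite('pics/w1c.png',im[max(0,c[1]-300):c[1]+300,max(0,c[0]-350):c[0]+350])
E
```

```text
(array([ 0.001 ,  0.0038, -0.    ]), array([-0.0005,  0.0012,  0.0081])) [-0.685  0.331  1.267  2.148 -0.838  0.615 -0.949]
pred top [260.02492298 203.60595922]
0.64 [384.5, 241.0] [388.08474576 240.38983051]
0.63 [258.1, 199.3] [257.94400487 198.00608643]
```

View pics/w1c.png

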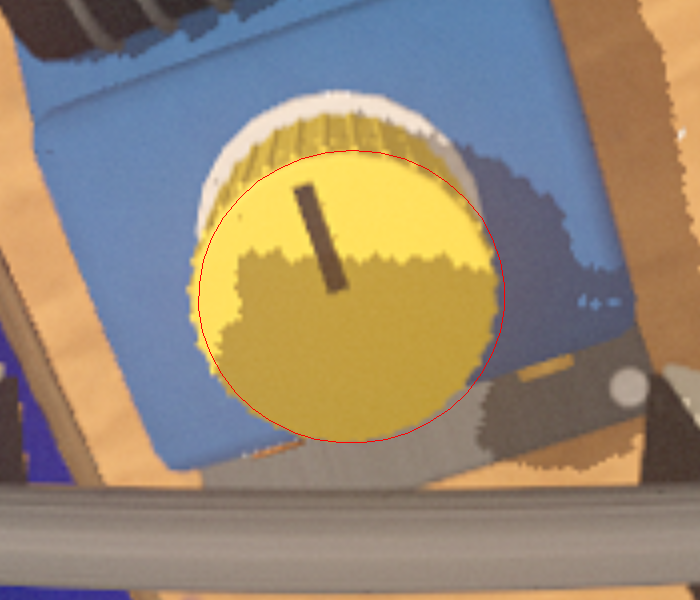

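The overlay sits on the cap disc within about 1.4 mm (the disc is slightly left, centre about (345,297) in the crop), so it is accurate. q7 falls as the tool turns positive, so unscrewing raises q7, and there is room for it. Next I'll work out the descent.

```bash
python3 - <<'E'
from plan import *
P=camera_params('wrist');c=crown-.0013*np.array(P['T'])[:3,0];print(c)
open('plan.py','a').write(f"crown=np.array({np.round(c,4).tolist()})\n")
print(tooldelta(*pose(.05,1.9,c)),tooldelta(*pose(0,1.9,c)))
E
```

```text
[ 0.57329937 -0.21325984  0.14847548]
(array([0.001 , 0.0024, 0.04  ]), array([-0.0005,  0.001 ,  0.0067])) (array([0.001 , 0.0024, 0.09  ]), array([-0.0005,  0.001 ,  0.0067]))
```

Request:
jog_arm:
  motion:
    - [[0.001,0.0024,0.015,0,0,0,-1],[0.001,0.0024,0.035,0,0,0,-1],[0.001,0.0024,0.055,0,0,0,-1],[0.001,0.0024,0.07,0,0,0,-1],[0.001,0.0024,0.08,0,0,0,-1],[0.001,0.0024,0.088,0,0,0,-1],[0.001,0.0024,0.09,0,0,0,-1],[0.001,0.0024,0.09,0,0,0,-1]]

```text
clock: 5.02
position: [0.5809, -0.2151, 0.131]
ee_rot: [-2.94, 0.773, -0.67]
force: [-0.3, 0.2, -0.3]
width: 1.0
gripper_force: 0.0
```

```bash
python3 - <<'E'
from plan import *
o=observe();print(tooldelta(*pose(0,1.9)),np.round(o['joints'],3),o['force'],o['ft_torque'])
E
```

```text
(array([ 0.0002, -0.0004, -0.0004]), array([0.0004, 0.0016, 0.005 ])) [-0.387  0.478  0.932  2.151 -1.156  0.514 -0.69 ] [-0.28878474  0.2057602  -0.28265366] [ 0.10724563  0.68935176 -0.01902388]
```

Request:
jog_arm:
  motion:
    - [[0,0,0,0,0,0,0],[0,0,0,0,0,0,0.6],[0,0,0,0,0,0,1],[0,0,0,0,0,0,1],[0,0,0,0,0,0,1],[0,0,0,0,0,0,1]]
  force: 25

```text
clock: 5.52
position: [0.5813, -0.2147, 0.1316]
ee_rot: [-2.939, 0.773, -0.671]
force: [-1.3, 0.7, 2.4]
width: 0.651
gripper_force: 25.0
```

```bash
python3 - <<'E'
from plan import *
o=observe();print(np.round(o['joints'],3),o['force'],o['ft_torque'],o['width'],o['gripper_force'])
E
```

```text
[-0.389  0.477  0.933  2.151 -1.157  0.514 -0.69 ] [-1.2764801   0.71235734  2.43513266] [0.21335303 0.57380721 0.02558179] 0.6510381294746389 24.99883951024458
```

Request:
jog_arm:
  motion:
    - [[0,0,-0.0002,0,0,-0.06,1],[0,0,-0.0005,0,0,-0.14,1],[0,0,-0.0008,0,0,-0.23,1],[0,0,-0.0011,0,0,-0.32,1],[0,0,-0.0014,0,0,-0.41,1],[0,0,-0.0017,0,0,-0.5,1],[0,0,-0.002,0,0,-0.6,1],[0,0,-0.0023,0,0,-0.7,1],[0,0,-0.0027,0,0,-0.8,1],[0,0,-0.0027,0,0,-0.8,1]]

```text
clock: 6.35
position: [0.5801, -0.2145, 0.1341]
ee_rot: [2.906, 0.424, 0.615]
force: [0.1, 0.8, -0.0]
width: 0.647
gripper_force: 25.0
```

```bash
python3 - <<'E'
from plan import *
o=observe();print(tooldelta(*pose(.0027,1.1)),np.round(o['joints'],3),o['force'],o['ft_torque'],o['width'])
E
```

```text
(array([-0.0002, -0.    ,  0.0001]), array([-0.0011, -0.0001,  0.0091])) [-0.268  0.41   0.742  2.143 -0.997  0.42  -0.034] [ 0.14269582  0.7554024  -0.02828043] [0.2479646  0.53778025 0.07411733] 0.6471522546525771
```

Request:
jog_arm:
  motion:
    - [[0,0,-0.0003,0,0,-0.1,1],[0,0,-0.0007,0,0,-0.2,1],[0,0,-0.001,0,0,-0.3,1],[0,0,-0.0013,0,0,-0.4,1],[0,0,-0.0017,0,0,-0.5,1],[0,0,-0.002,0,0,-0.6,1],[0,0,-0.0023,0,0,-0.7,1],[0,0,-0.0027,0,0,-0.8,1],[0,0,-0.003,0,0,-0.9,1],[0,0,-0.0033,0,0,-1.0,1]]

```text
clock: 7.18
position: [0.579, -0.2145, 0.1371]
ee_rot: [2.232, 1.673, 0.416]
force: [0.5, -0.1, 2.1]
width: 0.647
gripper_force: 25.0
```

```bash
python3 - <<'E'
from plan import *
o=observe();print(tooldelta(*pose(.006,.1)),np.round(o['joints'],3),o['force'],o['ft_torque'],o['width'])
E
```

```text
(array([ 0.0001, -0.0005,  0.    ]), array([-0.0001, -0.0003,  0.0054])) [-0.086  0.356  0.487  2.13  -0.744  0.339  0.719] [ 0.46960127 -0.13892596  2.10124241] [0.11766422 0.1521041  0.07293545] 0.6470810407070163
```

Request:
jog_arm:
  motion:
    - [[0,0,-0.0003,0,0,-0.1,1],[0,0,-0.0007,0,0,-0.2,1],[0,0,-0.001,0,0,-0.3,1],[0,0,-0.0013,0,0,-0.4,1],[0,0,-0.0017,0,0,-0.5,1],[0,0,-0.002,0,0,-0.6,1],[0,0,-0.0023,0,0,-0.7,1],[0,0,-0.0027,0,0,-0.8,1],[0,0,-0.003,0,0,-0.9,1],[0,0,-0.0033,0,0,-1.0,1]]

```text
clock: 8.02
position: [0.5779, -0.2142, 0.1402]
ee_rot: [1.125, 2.47, 0.142]
force: [1.6, 1.3, 3.9]
width: 0.647
gripper_force: 25.0
```

```bash
python3 - <<'E'
from plan import *
o=observe();print(tooldelta(*pose(.0094,-.9)),np.round(o['joints'],3),o['force'],o['ft_torque'],o['width'])
E
```

```text
(array([ 0.0006, -0.0005, -0.0001]), array([ 0.0004, -0.0002,  0.0055])) [ 0.112  0.33   0.229  2.115 -0.445  0.297  1.429] [1.55883355 1.33440061 3.94123196] [ 0.38544132 -0.05570598  0.11826124] 0.6472556024480762
```

Request:
jog_arm:
  motion:
    - [[0,0,-0.0004,0,0,-0.1,1],[0,0,-0.0008,0,0,-0.2,1],[0,0,-0.0011,0,0,-0.3,1],[0,0,-0.0014,0,0,-0.4,1],[0,0,-0.0018,0,0,-0.5,1],[0,0,-0.0022,0,0,-0.6,1],[0,0,-0.0026,0,0,-0.7,1],[0,0,-0.003,0,0,-0.8,1],[0,0,-0.0033,0,0,-0.9,1],[0,0,-0.0036,0,0,-1.0,1]]

```text
clock: 8.85
position: [0.5761, -0.2138, 0.1432]
ee_rot: [-0.197, 2.709, -0.155]
force: [0.3, 0.9, 1.1]
width: 0.648
gripper_force: 25.0
```

```bash
python3 - <<'E'
from plan import *
o=observe();print(tooldelta(*pose(.0127,-1.9)),np.round(o['joints'],3),o['force'],o['ft_torque'],o['width'])
E
```

```text
(array([0.0003, 0.    , 0.0001]), array([ 0.0007, -0.0003,  0.0055])) [ 0.317  0.323 -0.027  2.099 -0.126  0.288  2.123] [0.31750726 0.85722038 1.10744781] [0.48962543 0.16520776 0.14105309] 0.6481676017119357
```

Request:
jog_arm:
  motion:
    - [[0,0,-0.0003,0,0,-0.1,1],[0,0,-0.0007,0,0,-0.2,1],[0,0,-0.001,0,0,-0.3,1],[0,0,-0.0013,0,0,-0.4,1],[0,0,-0.0013,0,0,-0.4,1],[0,0,-0.0013,0,0,-0.4,0.5],[0,0,-0.0013,0,0,-0.4,-1],[0,0,-0.0013,0,0,-0.4,-1],[0,0,-0.0013,0,0,-0.4,-1],[0,0,-0.0013,0,0,-0.4,-1]]

```text
clock: 9.68
position: [0.5749, -0.2141, 0.144]
ee_rot: [-0.733, 2.64, -0.269]
force: [-0.1, 0.2, 0.4]
width: 0.888
gripper_force: 0.0
```

Request:
jog_arm:
  motion:
    - [[0,0,-0.015,0,0,0,-1],[0,0,-0.035,0,0,0,-1],[0,0,-0.045,0,0,0.12,-1],[0,0,-0.045,0,0,0.24,-1],[0,0,-0.045,0,0,0.36,-1],[0,0,-0.045,0,0,0.48,-1],[0,0,-0.045,0,0,0.6,-1],[0,0,-0.045,0,0,0.72,-1],[0,0,-0.045,0,0,0.84,-1],[0,0,-0.045,0,0,0.96,-1]]

```text
clock: 10.52
position: [0.5564, -0.2103, 0.1849]
ee_rot: [0.569, 2.646, 0.013]
force: [-0.1, -0.3, 1.1]
width: 0.997
gripper_force: 0.0
```

```bash
python3 - <<'E'
from plan import *
o=observe();print(tooldelta(*pose(.059,-1.34)),np.round(o['joints'],3),o['force'],o['ft_torque'],o['width'])
E
```

```text
(array([-0.0001,  0.0003,  0.0001]), array([-0.    , -0.0011, -0.0027])) [ 0.217  0.229  0.1    2.104 -0.195  0.384  1.622] [-0.14085094 -0.28064658  1.06955076] [ 0.09260271  0.50156651 -0.02967577] 0.9967353334899561
```

Cap released cleanly. Turning back.

Request:
jog_arm:
  motion:
    - [[0,0,0,0,0,0.12,-1],[0,0,0,0,0,0.24,-1],[0,0,0,0,0,0.36,-1],[0,0,0,0,0,0.48,-1],[0,0,0,0,0,0.6,-1],[0,0,0,0,0,0.72,-1],[0,0,0,0,0,0.84,-1],[0,0,0,0,0,0.96,-1],[0,0,0,0,0,1.08,-1],[0,0,0,0,0,1.2,-1]]

```text
clock: 11.35
position: [0.5564, -0.2103, 0.185]
ee_rot: [2.007, 1.904, 0.357]
force: [0.2, 0.2, -0.4]
width: 1.0
gripper_force: 0.0
```

Request:
jog_arm:
  motion:
    - [[0,0,0,0,0,0.12,-1],[0,0,0,0,0,0.24,-1],[0,0,0,0,0,0.36,-1],[0,0,0,0,0,0.48,-1],[0,0,0,0,0,0.6,-1],[0,0,0,0,0,0.72,-1],[0,0,0,0,0,0.84,-1],[0,0,0,0,0,0.96,-1],[0,0,0,0,0,1.08,-1],[0,0,0,0,0,1.2,-1]]

```text
clock: 12.18
position: [0.5565, -0.2103, 0.185]
ee_rot: [2.894, 0.464, 0.61]
force: [0.6, 0.6, 0.3]
width: 1.003
gripper_force: 0.0
```

Request:
jog_arm:
  motion:
    - [[0,0,0,0,0,0.12,-1],[0,0,0,0,0,0.24,-1],[0,0,0,0,0,0.36,-1],[0,0,0,0,0,0.48,-1],[0,0,0,0,0,0.6,-1],[0,0,0,0,0,0.72,-1],[0,0,0,0,0,0.84,-1],[0,0,0,0,0,0.84,-1],[0,0,0,0,0,0.84,-1]]

```text
clock: 12.93
position: [0.5565, -0.2102, 0.1849]
ee_rot: [-2.941, 0.769, -0.671]
force: [0.1, 0.1, 0.2]
width: 0.998
gripper_force: 0.0
```

```bash
python3 - <<'E'
from plan import *
o=observe();print(tooldelta(*pose(.059,1.9)),tooldelta(*pose(.014,1.9)),np.round(o['joints'],3),o['force'])
P=camera_params('wrist');im=snap('wrist','w2')
p=proj('wrist',crown+.022*ax,P)
t=np.linspace(0,6.283,40);e1=R.from_euler('z',yaw).apply([.9063,0,.4226]);e2=np.cross(ax,e1)
pts=np.array([proj('wrist',crown+.022*ax+.03*(np.cos(a)*e1+np.sin(a)*e2),P) for a in t])
im=im[:,:,::-1].copy();im=cv2.resize(im,None,fx=3,fy=3);cv2.polylines(im,[np.int32(pts*3+1)],1,(0,0,255),1)
c=np.int32(p*3);cv2.imwrite('pics/w2c.png',im[max(0,c[1]-300):c[1]+300,max(0,c[0]-350):c[0]+350])
E
```

```text
(array([ 0.    , -0.0001,  0.    ]), array([0.0003, 0.0011, 0.0077])) (array([ 0.0001, -0.0001,  0.045 ]), array([0.0003, 0.0011, 0.0077])) [-0.453  0.314  0.956  2.148 -0.802  0.501 -1.002] [0.06809858 0.09840484 0.24972952]
```

View pics/w2c.png

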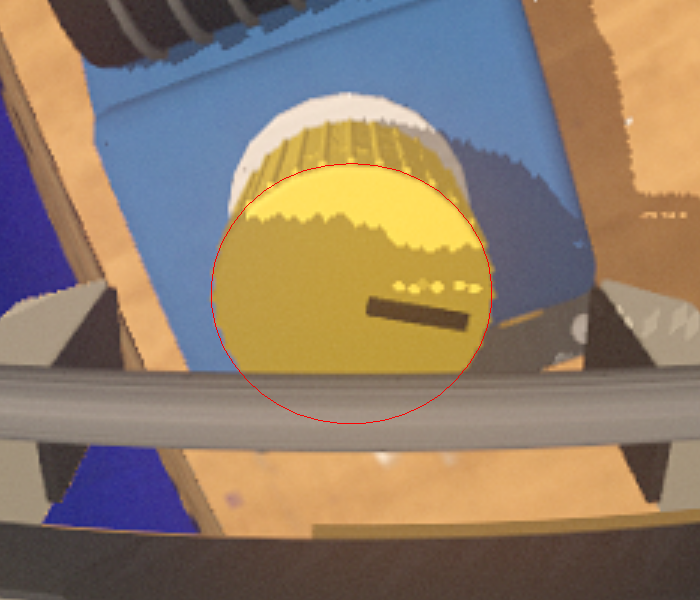

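The cap turned anticlockwise by about 240° (mark now to the right at about (420,315)) and rose as predicted. The circle fits. I'll re-grip.

Request:
jog_arm:
  motion:
    - [[0,0,0.015,0,0,0,-1],[0,0,0.03,0,0,0,-1],[0,0,0.04,0,0,0,-1],[0,0,0.045,0,0,0,-1],[0,0,0.045,0,0,0,0],[0,0,0.045,0,0,0,0.6],[0,0,0.045,0,0,0,1],[0,0,0.045,0,0,0,1],[0,0,0.045,0,0,0,1],[0,0,0.045,0,0,0,1]]
  force: 25

```text
clock: 13.82
position: [0.5754, -0.2137, 0.1447]
ee_rot: [-2.939, 0.773, -0.672]
force: [-0.3, -0.1, -0.2]
width: 0.648
gripper_force: 25.0
```

Request:
jog_arm:
  motion:
    - [[0,0,-0.0002,0,0,-0.06,1],[0,0,-0.0005,0,0,-0.14,1],[0,0,-0.0008,0,0,-0.23,1],[0,0,-0.0011,0,0,-0.32,1],[0,0,-0.0014,0,0,-0.41,1],[0,0,-0.0017,0,0,-0.5,1],[0,0,-0.002,0,0,-0.6,1],[0,0,-0.0023,0,0,-0.7,1],[0,0,-0.0027,0,0,-0.8,1],[0,0,-0.003,0,0,-0.9,1]]

```text
clock: 14.65
position: [0.5743, -0.2135, 0.1474]
ee_rot: [2.863, 0.566, 0.6]
force: [0.4, 0.1, 0.7]
width: 0.65
gripper_force: 25.0
```

```bash
python3 - <<'E'
from plan import *
o=observe();print(tooldelta(*pose(.017,1.0)),np.round(o['joints'],3),o['force'],o['ft_torque'],o['width'])
E
```

```text
(array([-0.0004, -0.0002,  0.0004]), array([-0.0004, -0.0003,  0.0096])) [-0.149  0.341  0.567  2.135 -0.752  0.368 -0.167] [0.39749116 0.1329064  0.72912655] [ 0.12093778  0.48379368 -0.02176431] 0.6500813548795322
```

Request:
jog_arm:
  motion:
    - [[0,0,-0.0003,0,0,-0.1,1],[0,0,-0.0007,0,0,-0.2,1],[0,0,-0.001,0,0,-0.3,1],[0,0,-0.0013,0,0,-0.4,1],[0,0,-0.0017,0,0,-0.5,1],[0,0,-0.002,0,0,-0.6,1],[0,0,-0.0023,0,0,-0.7,1],[0,0,-0.0027,0,0,-0.8,1],[0,0,-0.003,0,0,-0.9,1],[0,0,-0.0033,0,0,-1.0,1]]

```text
clock: 15.48
position: [0.5732, -0.2133, 0.1506]
ee_rot: [2.133, 1.779, 0.391]
force: [0.3, -0.1, 1.3]
width: 0.648
gripper_force: 25.0
```

Request:
jog_arm:
  motion:
    - [[0,0,-0.0003,0,0,-0.1,1],[0,0,-0.0007,0,0,-0.2,1],[0,0,-0.001,0,0,-0.3,1],[0,0,-0.0013,0,0,-0.4,1],[0,0,-0.0017,0,0,-0.5,1],[0,0,-0.002,0,0,-0.6,1],[0,0,-0.0023,0,0,-0.7,1],[0,0,-0.0027,0,0,-0.8,1],[0,0,-0.003,0,0,-0.9,1],[0,0,-0.0033,0,0,-1.0,1]]

```text
clock: 16.32
position: [0.5719, -0.2129, 0.1537]
ee_rot: [0.994, 2.521, 0.111]
force: [0.6, 1.6, 1.7]
width: 0.648
gripper_force: 25.0
```

Request:
jog_arm:
  motion:
    - [[0,0,-0.0004,0,0,-0.1,1],[0,0,-0.0008,0,0,-0.2,1],[0,0,-0.0011,0,0,-0.3,1],[0,0,-0.0014,0,0,-0.4,1],[0,0,-0.0018,0,0,-0.5,1],[0,0,-0.0021,0,0,-0.6,1],[0,0,-0.0024,0,0,-0.7,1],[0,0,-0.0028,0,0,-0.8,1],[0,0,-0.0031,0,0,-0.9,1],[0,0,-0.0034,0,0,-1.0,1]]

```text
clock: 17.15
position: [0.5704, -0.2127, 0.1566]
ee_rot: [-0.338, 2.699, -0.186]
force: [0.3, 1.3, 1.8]
width: 0.65
gripper_force: 25.0
```

```bash
python3 - <<'E'
from plan import *
o=observe();print(tooldelta(*pose(.027,-2.0)),np.round(o['joints'],3),o['force'],o['ft_torque'],o['width'])
E
```

```text
(array([0.0007, 0.0003, 0.0004]), array([0.0001, 0.0005, 0.0096])) [ 0.479  0.306 -0.223  2.086  0.089  0.322  2.022] [0.34139879 1.25833754 1.83183171] [0.45349422 0.18303151 0.16389897] 0.649816166974258
```

Request:
jog_arm:
  motion:
    - [[0,0,-0.001,0,0,0,1],[0,0,-0.002,0,0,0,1],[0,0,-0.003,0,0,0,1],[0,0,-0.003,0,0,0,1]]

```text
clock: 17.48
position: [0.5686, -0.2126, 0.1589]
ee_rot: [-0.327, 2.701, -0.184]
force: [1.0, 0.8, 0.1]
width: 0.652
gripper_force: 25.0
```

Request:
jog_arm:
  motion:
    - [[0,0,-0.004,0,0,0,1],[0,0,-0.01,0,0,0,1],[0,0,-0.018,0,0,0,1],[0,0,-0.028,0,0,0,1],[0,0,-0.038,0,0,0,1],[0,0,-0.045,0,0,0,1],[0,0,-0.045,0,0,0,1]]

```text
clock: 18.07
position: [0.55, -0.2094, 0.2017]
ee_rot: [-0.33, 2.699, -0.186]
force: [0.1, -0.7, -1.5]
width: 0.65
gripper_force: 25.0
```

```bash
python3 - <<'E'
from plan import *
o=observe();print(o['position'],np.round(o['joints'],3),o['force'],o['width'])
get_image('top');im=snap('scene','s1')
cv2.imwrite('pics/s1c.png',cv2.resize(im[80:300,150:380,::-1],None,fx=2.6,fy=2.6))
R0=R.from_rotvec(o['ee_rot']);z=R0.apply([0,0,1]);print(z)
# minimal tilt to vertical, target above offcut centre
v=np.cross(z,[0,0,-1]);a=np.arcsin(np.linalg.norm(v));Q=R.from_rotvec(v/np.linalg.norm(v)*a)*R0
off=np.array([.524,-.444,.028])
for h in(.1,.003):
    P=off+[0,0,.042-.0188+h];print(h,P,tooldelta(P,Q))
print(Q.as_matrix().round(3))
E
```

```text
[ 0.55001224 -0.20941168  0.2017428 ] [ 0.528  0.214 -0.263  2.075  0.039  0.423  2.065] [ 0.05814969 -0.67948683 -1.52388473] 0.6502125996715992
[ 0.41650213 -0.0807265  -0.9055436 ]
0.1 [ 0.524  -0.444   0.1512] (array([ 0.1021, -0.2121,  0.0524]), array([-0.1834,  0.3961,  0.    ]))
0.003 [ 0.524  -0.444   0.0542] (array([ 0.1393, -0.1949,  0.1403]), array([-0.1834,  0.3961,  0.    ]))
[[-0.971 -0.241  0.   ]
 [-0.241  0.971  0.   ]
 [-0.     0.    -1.   ]]
```

View pics/s1c.png

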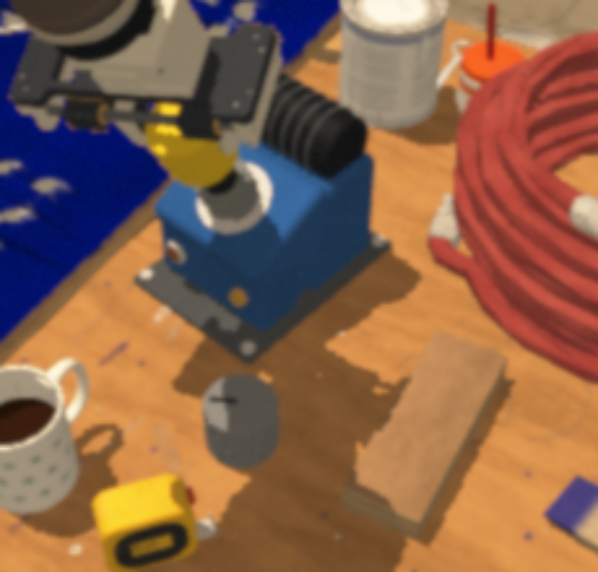

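The cap is held and clear of the neck (crop: cap at about (195,150), bare neck at about (235,195)), and the bystanders haven't moved. Next I'll refine the offcut pose and compute the waypoints.

```bash
cat > off.py <<'E'
from plan import *
from scipy.optimize import minimize
def fit():
    ms={}
    for n in('top','scene'):
        get_image(n)
        ms[n]=min(silhouettes('offcut',n),key=lambda r:np.hypot(*(np.array(r['pixel'])-((310,174) if n=='top' else (312,247)))))['mask']
    Ps={n:camera_params(n) for n in ms}
    def cost(v):
        c=0;Z=R.from_euler('z',v[2])
        for n in ms:
            p=np.array([proj(n,Z.apply([a*.033,b*.0925,z])+[v[0],v[1],0],Ps[n]) for a in(-1,1) for b in(-1,1) for z in(0,.028)])
            I=np.zeros((384*4,512*4),np.uint8);cv2.fillConvexPoly(I,cv2.convexHull(np.int32(p*4+2)),1)
            I=cv2.resize(I*255,(512,384),interpolation=cv2.INTER_AREA)/255.;M=ms[n]
            c+=1-np.minimum(I,M).sum()/np.maximum(I,M).sum()
        return c
    r=minimize(cost,[.526,-.445,-1.5],method='Nelder-Mead',options=dict(initial_simplex=[[.526,-.445,-1.5],[.534,-.445,-1.5],[.526,-.437,-1.5],[.526,-.445,-1.4]]))
    return r.x,r.fun
E
python3 - <<'E'
from off import *
x,f=fit();print(x,f)
off=np.array([x[0],x[1],.028])
open('plan.py','a').write(f'off=np.array({np.round(off,4).tolist()})\n')
o=observe();R0=R.from_rotvec(o['ee_rot']);z=R0.apply([0,0,1])
w=np.array([-.1834,.3961,0]);Q=R0*R.from_rotvec(w)
print('up50',tooldelta(o['position']+[0,0,.04],R0))
print('mid',tooldelta(np.array([.54,-.33,.24]),R0*R.from_rotvec(w/2)))
print('end',tooldelta(off+[0,0,.0232+.08],Q))
E
```

```text
[ 0.52755869 -0.4434538  -1.50856909] 0.11291272804987207
up50 (array([-0.0153, -0.0071, -0.0363]), array([0., 0., 0.]))
mid (array([ 0.0241, -0.1219, -0.0317]), array([-0.0917,  0.198 , -0.    ]))
end (array([ 0.1059, -0.2094,  0.0708]), array([-0.1834,  0.3961,  0.    ]))
```

Request:
jog_arm:
  motion:
    - [[-0.007,-0.003,-0.017,0,0,0,1],[-0.015,-0.007,-0.036,0,0,0,1],[-0.01,-0.03,-0.036,-0.02,0.04,0,1],[0.005,-0.06,-0.035,-0.04,0.09,0,1],[0.015,-0.09,-0.033,-0.065,0.14,0,1],[0.024,-0.12,-0.0317,-0.09,0.198,0,1],[0.04,-0.142,-0.015,-0.11,0.24,0,1],[0.06,-0.164,0.01,-0.135,0.29,0,1],[0.08,-0.187,0.035,-0.16,0.345,0,1],[0.1,-0.205,0.06,-0.183,0.396,0,1]]

```text
clock: 19.2
position: [0.5274, -0.4395, 0.1417]
ee_rot: [0.38, -3.115, 0.0]
force: [0.8, -0.9, -0.2]
width: 0.646
gripper_force: 25.0
```

```bash
cat > down.py <<'E'
from plan import *
o=observe();R0=R.from_rotvec(o['ee_rot']);z=R0.apply([0,0,1])
v=np.cross(z,[0,0,-1]);Q=R.from_rotvec(v)*R0
print(o['position'],z.round(4),np.round(o['joints'],3),o['force'],o['width'])
for h in(.06,.02,.002,0): print(h,tooldelta(off+[0,0,.0232+h],Q))
E
python3 down.py
```

```text
[ 0.52737562 -0.43946614  0.14171749] [-3.2e-03 -5.0e-04 -1.0e+00] [ 0.697  0.612 -0.13   1.492  0.089  1.046  2.358] [ 0.76857144 -0.86291861 -0.21454985] 0.646133200229092
0.06 (array([ 0.0007, -0.004 ,  0.0305]), array([ 0.0003, -0.0033, -0.    ]))
0.02 (array([ 0.0005, -0.004 ,  0.0705]), array([ 0.0003, -0.0033, -0.    ]))
0.002 (array([ 0.0005, -0.004 ,  0.0885]), array([ 0.0003, -0.0033, -0.    ]))
0 (array([ 0.0005, -0.004 ,  0.0905]), array([ 0.0003, -0.0033, -0.    ]))
```

Request:
jog_arm:
  motion:
    - [[0,-0.002,0.01,0,-0.003,0,1],[0,-0.004,0.03,0,-0.003,0,1],[0,-0.004,0.05,0,-0.003,0,1],[0,-0.004,0.065,0,-0.003,0,1],[0,-0.004,0.075,0,-0.003,0,1],[0,-0.004,0.078,0,-0.003,0,1],[0,-0.004,0.078,0,-0.003,0,1]]

```text
clock: 19.78
position: [0.5283, -0.4403, 0.0644]
ee_rot: [-0.382, 3.117, 0.002]
force: [0.9, 0.1, -0.0]
width: 0.651
gripper_force: 25.0
```

```bash
python3 down.py; python3 - <<'E'
from h import *
a=snap('scene','s2');b=snap('top','t2')
a=cv2.resize(a[180:310,260:380,::-1],(400,433));b=cv2.resize(b[120:230,260:360,::-1],(394,433))
cv2.imwrite('pics/d.png',np.hstack([a,b]))
E
```

```text
[ 0.52832119 -0.44025422  0.06443337] [ 0.0014  0.0017 -1.    ] [ 0.698  0.691 -0.128  1.557  0.101  0.9    2.351] [ 0.91344057  0.11646586 -0.00204298] 0.6508851291909209
0.06 (array([ 0.0014, -0.0029, -0.0468]), array([ 0.0014,  0.0018, -0.    ]))
0.02 (array([ 0.0015, -0.003 , -0.0068]), array([ 0.0014,  0.0018, -0.    ]))
0.002 (array([ 0.0015, -0.003 ,  0.0112]), array([ 0.0014,  0.0018, -0.    ]))
0 (array([ 0.0015, -0.003 ,  0.0132]), array([ 0.0014,  0.0018, -0.    ]))
```

View pics/d.png

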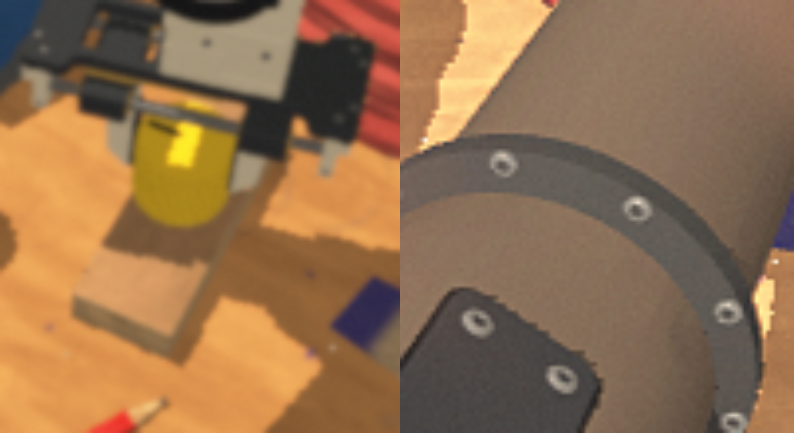

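The cap is upright above the offcut's middle, at about (185,170) in the left crop; the arm blocks the top view. I'll creep down.

Request:
jog_arm:
  motion:
    - [[0.001,-0.002,0.004,0,0,0,1],[0.0015,-0.003,0.007,0,0,0,1],[0.0015,-0.003,0.009,0,0,0,1],[0.0015,-0.003,0.01,0,0,0,1],[0.0015,-0.003,0.011,0,0,0,1],[0.0015,-0.003,0.011,0,0,0,1]]

```text
clock: 20.38
position: [0.5277, -0.4439, 0.0539]
ee_rot: [-0.381, 3.116, 0.001]
force: [-0.3, -0.9, -1.9]
width: 0.65
gripper_force: 25.0
```

Request:
jog_arm:
  motion:
    - [[0,0,0.0005,0,0,0,1],[0,0,0.001,0,0,0,1],[0,0,0.001,0,0,0,1]]

```text
clock: 20.63
position: [0.5279, -0.444, 0.0531]
ee_rot: [-0.381, 3.116, 0.001]
force: [0.4, -0.6, -0.9]
width: 0.649
gripper_force: 25.0
```

Request:
jog_arm:
  motion:
    - [[0,0,0.0005,0,0,0,1],[0,0,0.001,0,0,0,1],[0,0,0.001,0,0,0,1]]

```text
clock: 20.88
position: [0.5278, -0.444, 0.052]
ee_rot: [-0.381, 3.116, 0.001]
force: [0.8, 0.7, -0.6]
width: 0.646
gripper_force: 25.0
```

Request:
jog_arm:
  motion:
    - [[0,0,0.0005,0,0,0,1],[0,0,0.001,0,0,0,1],[0,0,0.001,0,0,0,1]]

```text
clock: 21.13
position: [0.5278, -0.444, 0.051]
ee_rot: [-0.381, 3.116, 0.001]
force: [-0.7, -0.0, -1.7]
width: 0.651
gripper_force: 25.0
```

Request:
jog_arm:
  motion:
    - [[0,0,0.0005,0,0,0,1],[0,0,0.001,0,0,0,1],[0,0,0.001,0,0,0,1]]

```text
clock: 21.38
position: [0.5279, -0.4441, 0.0507]
ee_rot: [-0.381, 3.116, 0.001]
force: [-1.9, 0.2, 3.9]
width: 0.648
gripper_force: 25.0
```

Request:
jog_arm:
  motion:
    - [[0,0,0.0005,0,0,0,1],[0,0,0.001,0,0,0,1],[0,0,0.001,0,0,0,1]]

```text
clock: 21.63
position: [0.528, -0.4443, 0.0504]
ee_rot: [-0.381, 3.116, -0.0]
force: [-3.5, 1.9, 10.7]
width: 0.65
gripper_force: 25.0
```

Contact at about 0.0507. Back off 1 mm of pressing, open slowly and retreat straight up.

Request:
jog_arm:
  motion:
    - [[0,0,-0.001,0,0,0,1],[0,0,-0.001,0,0,0,1],[0,0,-0.001,0,0,0,-0.2],[0,0,-0.001,0,0,0,-0.5],[0,0,-0.001,0,0,0,-0.8],[0,0,-0.001,0,0,0,-1],[0,0,-0.001,0,0,0,-1],[0,0,-0.001,0,0,0,-1]]
  force: 10

```text
clock: 22.3
position: [0.5278, -0.444, 0.05]
ee_rot: [-0.381, 3.116, 0.001]
force: [-1.2, 0.2, 0.3]
width: 0.964
gripper_force: 0.0
```

Request:
jog_arm:
  motion:
    - [[0,0,-0.008,0,0,0,-1],[0,0,-0.02,0,0,0,-1],[0,0,-0.035,0,0,0,-1],[0,0,-0.055,0,0,0,-1],[0,0,-0.08,0,0,0,-1],[0,0,-0.11,0,0,0,-1],[0,0,-0.14,0,0,0,-1],[0,0,-0.16,0,0,0,-1],[0,0,-0.16,0,0,0,-1]]

```text
clock: 23.05
position: [0.5297, -0.4458, 0.2174]
ee_rot: [-0.38, 3.109, -0.009]
force: [0.3, 0.2, -0.0]
width: 1.001
gripper_force: 0.0
```

```bash
python3 - <<'E'
from plan import *
print(observe()['force'],observe()['width'])
a=snap('scene','s3');P=camera_params('wrist');b=snap('wrist','w3')
print('pred cap top centre: scene',proj('scene',off+[0,0,.05]),'wrist',proj('wrist',off+[0,0,.05],P))
a=cv2.resize(a[130:310,190:350,::-1],(480,540));b=cv2.resize(b[100:384,150:360,::-1],(399,540))
cv2.imwrite('pics/f.png',np.hstack([a,b])[:,:800])
E
```

```text
[ 0.33546809  0.2114302  -0.03245053] 1.0014877976510042
pred cap top centre: scene [316.882683   226.01350875] wrist [258.22830572 181.07630808]
```

View pics/f.png

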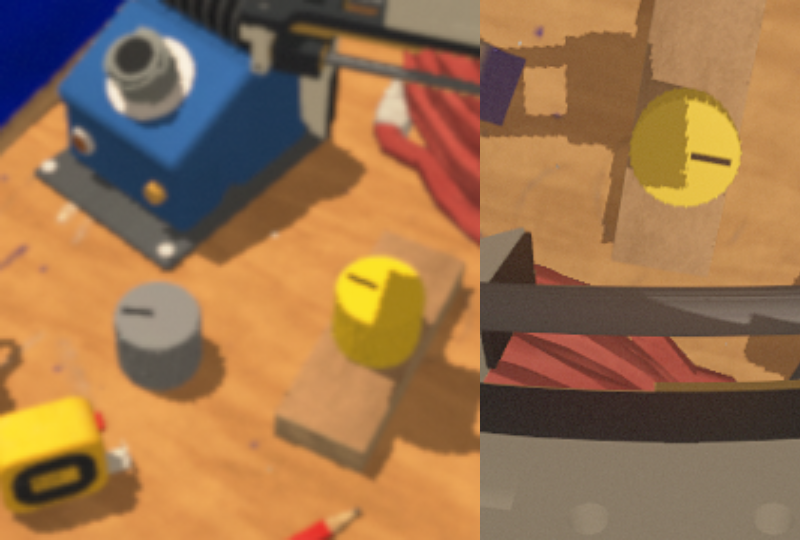

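The cap stands upright, open side down, on the offcut's middle: left crop (380,290), predicted (380,288). The hand is clear and the bystanders haven't moved.

```bash
python3 -c "
from cell import *
print(sign_off())"
```

```text
the job is handed in; nothing more can be done
None
```

The yellow filler cap is unscrewed and stands open side down on the middle of the offcut, the gripper is clear of it, the mug and tape measure were not touched, and the job was handed in at about 23 s.

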